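# Resuspend a settled test reagent on the vortex mixer

## Task

The test reagent has settled: click the mixer's selector from off (open ring) round to touch mode (one dot) and let go of it; do not go on to continuous (two dots). Then stand the brown dropper bottle from the front of the desk upright in the mixer's rubber cup and, gripping the bottle, press it gently down (fingers clear of the mixer) until the sprung cup is about half way down its travel; keep it pressed there for at least two seconds and finish while still holding it down. Do not disturb the other bottle or the cotton tub.

Things in the scene. Friction and masses are not known exactly. Their poses are not given: they have to be found in the camera images.
- mixer: Bench vortex mixer standing fast on the desk, light grey housing 150 (x, front to back) x 120 (y) x 82 mm high, with a dark sloped control panel at its front and a black rubber cup on a round turret at its back. Origin: centre of the underside; x points to its back, y to its left, z up. The cup's axis is vertical, 30 mm behind the origin (+x); the turret under it is 88 mm wide and 82 mm high.
- selector (a joint): Angle of the selector knob in rad, growing clockwise as seen from above: 0 = off (mark: open ring), 0.70 = touch mode (one dot; the pointer then points straight to the cup), 1.40 = continuous (two dots, end stop). Detents hold it at these three positions: it springs back or snaps on either side of the crests at 0.35 and 1.05, and needs at most about 0.07 N m to turn.
- selector_grip (a point): Point on the turning axis of the black bar-shaped selector knob, 16 mm above the sloped panel. The point's z is the turning axis, out of the panel: it leans 0.17 rad (10 degrees) from vertical towards the mixer's front. The point turns with the knob: its x runs along the grip bar to the white pointer line, its y across the bar. The bar is 43 mm long, 12 mm thick and stands from 5 to 25 mm above the panel, on a round skirt 43 mm wide and 6 mm high.
- mixer_cup (a joint): How far the mixer's sprung cup is pressed down, in m: 0 = up, 0.010 = fully down at its stop, 0.005 = half way. It starts to move at about 1 N and takes 0.7 N more for each mm: about 4.5 N at half way and 8 N at the stop, the bottle's weight of 0.5 to 0.9 N included. A bottle merely standing in it does not press it down.
- cup_floor (a point): Centre of the flat floor inside the black rubber cup, moving with the cup; 99 mm above the desk with the cup up. The cup's hollow is 13 mm deep, 38 mm wide at the floor and 45 mm at the rim (55 mm outside); z up.
- reagent_bottle: Brown glass dropper bottle with a printed label, a dark collar and a black rubber bulb on top: round body 33 mm in diameter with straight sides from 2 to 56 mm above its underside, then a sloping shoulder, a collar 24 mm wide from 62 to 77 mm, and the bulb 13 mm wide up to 102 mm; about 70 g. It stands upright in the open on the front half of the desk (a like one at the back wall beside the yellow box is not meant). Origin: centre of its underside; z up through the bulb.
- amber_bottle: The other bottle, not to be used: wider amber bottle with a black screw cap and no bulb, 46 mm in diameter and 108 mm high, standing upright. Origin: centre of its underside; z up.
- cotton_tub: White tub of cotton wool, about 80 mm wide and 160 mm high, standing behind the work; to be left alone. Origin: centre of its underside; z up.
Things that resemble listed ones, but are neither listed nor needed, are in the scene too. There is more than one size of the reagent_bottle; the one meant has the size given above.

How it is judged:
By the outcome, as a careful person would: the job done as asked, in the order asked, and still so for the second after the job is handed in, while the arm keeps its last pose, push and grip.
It also fails if it takes over 64 s, if anything falls off the work surface, if the arm or the gripper's body presses on something with over 40 N, if the wrist force passes 120 N, or if a joint passes its speed limit or range.

## Robot

A 6-joint arm with a two-finger parallel gripper is mounted at the origin on a cart in front of the work surface, level with it; the furniture and walls round the work are solid. World frame = base frame: x ahead of the robot, y to its left, z up, the work surface at z = 0. Lengths are in m, angles in degrees, forces in N, time in s.
With the tool pointing down it reaches from about 0.4 to 0.825 m from the base axis. Payload 7 kg.
Tool frame: the origin (TCP) lies at the very end of the fingers, on their centre line; the grasp point (between the pads) lies 19 mm behind it (ctrl.tcp_to_grasp is the distance from the TCP to the grasp point, in m); z points along the fingers, x is the direction in which the jaws open and shut, and the axes are right-handed (so a half turn about z gives the same grasp; the last joint's range is limited). The gripper opens to 88 mm and grips with 3 to 60 N. Pads are 19 mm wide; open, the fingers measure 130 mm over their backs; the gripper's body (78 mm by 193 mm) begins 47 mm behind the grasp point.
Start: joints at [-59.295, 20.546, 0.682, 0, -70.136, -16.507], TCP at [0.166, -0.654, 0.227] pointing down, gripper open.
Joint ranges: [-176.03, 176.03], [-82.01, 121.73], [-58.28, 71.71], [-173.87, 95.51], [-174.79, -0.11], [-173.66, 173.66]. Speed limits (degrees/s): [136.94, 136.94, 172.46, 180, 180, 180].

## Interface

Orientations are given as [roll, pitch, yaw] about the fixed x, y, z axes, in that order (R = Rz(yaw) Ry(pitch) Rx(roll)).
In Python, from plant import sensors, vision, ticket, ctrl gives the robot as it stands. The module is installed in compiled form; this text tells all that it offers.
- The arm moves only by the tool drive_tool, never from a script. Its argument "moves" is a list of rows, each a list of 6 numbers: the shift along the tool's x, y, z in units of 0.15 m (1.0 is 0.15 m), then the turn, a rotation vector about the tool's x, y, z in units of 60 degrees (1.0 is 60 degrees). In form: [[dx, dy, dz, rx, ry, rz], ...]. A call has 1 to 8 rows; each row is the pose to reach, as a shift and turn from the pose measured when the call began, along the tool's axes at that moment; what a row does not reach only later rows make up. A row lasts 1/10 s, in which the tool goes at most 50 mm and 8.59 degrees, less where a joint would pass 70% of its speed; a pose out of reach is approached as far as the arm can. A call with a number of a shift or a turn outside -1 to 1 is refused whole. A call with a gripper value outside its range is refused whole. "fingers" is the opening, from -1 (shut) to 1 (fully open), set as the call begins (left out, the last holds). The fingers move at their own pace and stop on an object; the grip force is fixed at half the most. Time passes only in rows, so rows that repeat a pose let the fingers close. It gives the time, the measured TCP pose, the force and the opening at its end, in the units of the state.
- sensors.get_obs(): the state, without advancing time (a new reading comes with each control period).
- vision.snapshot(name): name is "scene" or "side" or "wrist"; returns a dict with "pixels" (384x512x3 uint8, red, green, blue), "fx", "fy", "cx", "cy" (pixels), "R" (3x3) and "t" (3): a world point X has camera coordinates R X + t. Camera axes: x right, y down, z forward; pixel columns grow to the right and rows downward; lengths in m; the calibration is good to about 2 mm. A picture is of the moment at which its call begins. There is no depth.
- ticket.close_job(): hands the job in, once; it reports no verdict.
The state is a dict: "clock": time; "joint_pos": joint angles; "qvel": joint speeds; "tau": joint torques, N m; "tool_pos": TCP position; "orientation": TCP orientation; "force": force on the tool from outside, world axes, zero at the start; "moment": the same for the moment, N m; "opening": finger opening in m.
Only numpy, scipy, OpenCV 4.12 (cv2) and the standard library are available. Lean on these libraries where they do the work, as an engineer would, in place of code of your own. Each camera call takes 0.05 s, during which the arm holds its last target.

## Working session

There is one attempt and no reset: what is moved stays moved. The work goes in short steps, Python scripts to look and compute and a tool call to move; the robot and the scene stay as the last step left them, time stands still between calls to the robot, and variables do not carry over. Pictures are saved under pics/ and viewed, and the job is handed in when it is done.

Besides the shell and the picture viewer there is one more tool, called as name(argument=value, ...), one argument or row to a line, values as JSON. drive_tool: Moves the arm, as the interface text tells. Shifts and turns lie within -1 to 1; 1 stands for 0.15 m of shift or 60 degrees of turn. Its arguments: {"type":"object","properties":{"moves":{"type":"array"},"fingers":{"type":"number"}},"required":["moves"]}

```bash
mkdir -p pics
cat > h.py <<'E'
import numpy as np, cv2, json
from plant import sensors, vision, ticket, ctrl
def snap(n,f):
    s=vision.snapshot(n); cv2.imwrite('pics/'+f,cv2.cvtColor(s['pixels'],cv2.COLOR_RGB2BGR))
    d={k:np.array(s[k]).tolist() for k in s if k!='pixels'}; json.dump(d,open('pics/'+f[:-4]+'.json','w')); return s
def load(f):
    d=json.load(open('pics/'+f+'.json')); return {k:np.array(v) for k,v in d.items()}
def proj(s,X):
    c=np.asarray(s['R'])@np.asarray(X,float)+np.asarray(s['t']); return np.array([s['fx']*c[0]/c[2]+s['cx'],s['fy']*c[1]/c[2]+s['cy']])
def atz(s,u,v,z):
    R=np.asarray(s['R']);t=np.asarray(s['t']); o=-R.T@t; d=R.T@np.array([(u-s['cx'])/s['fx'],(v-s['cy'])/s['fy'],1]); return o+d*(z-o[2])/d[2]
E
python3 - <<'E'
from h import *
for n in('scene','side','wrist'): s=snap(n,n+'0.png'); print(n,s['fx'],(-np.array(s['R']).T@s['t']).round(3))
o=sensors.get_obs(); print(o); print(ctrl.tcp_to_grasp)
E
```

```text
scene 386.361199379838 [-0.073 -0.495  0.65 ]
side 401.87647163005255 [0.492 0.673 0.785]
wrist 308.56411496262905 [ 0.095 -0.672  0.383]
{'clock': 0.15, 'joint_pos': array([-5.92941088e+01,  2.05817316e+01,  6.44321670e-01, -1.42639839e-02,
       -7.01363169e+01, -1.65070582e+01]), 'qvel': array([ 0.10068503, -0.1504639 ,  0.29526563,  0.01266793,  0.09930652,
       -0.03813749]), 'tau': array([ 2.81874618e-04, -5.83275604e+01,  2.93292296e+01,  7.00114265e+00,
        8.78735242e-03, -1.17748932e-04]), 'tool_pos': array([ 0.1654429 , -0.65401246,  0.22583077]), 'orientation': array([-1.79991908e+02, -7.44986712e-02,  1.04193972e+02]), 'force': array([ 0.14275292, -0.15645886, -1.0913285 ]), 'moment': array([-0.057449  , -0.03327192,  0.05162744]), 'opening': 0.08777700560533691}
0.0188
```

View pics/scene0.png

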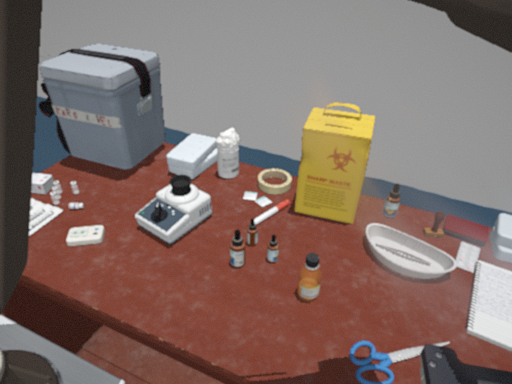

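View pics/side0.png

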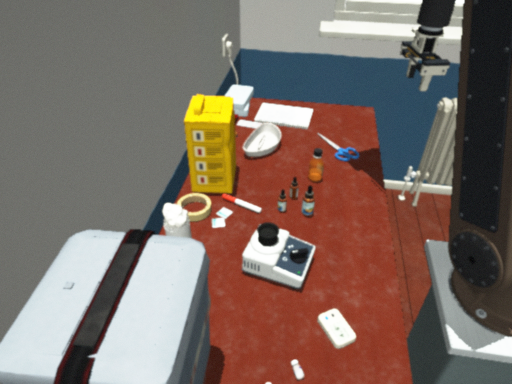

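View pics/wrist0.png

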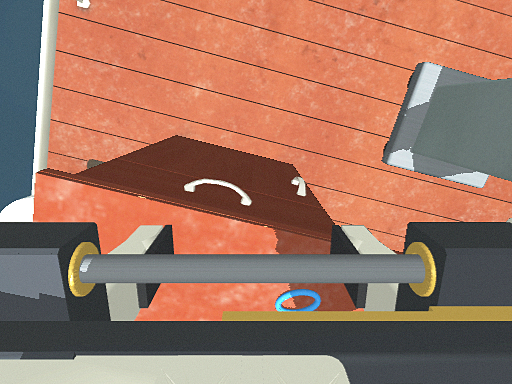

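Run:
```python
from h import *
a=cv2.imread('pics/scene0.png');b=cv2.imread('pics/side0.png')
cv2.imwrite('pics/c1.png',cv2.resize(a[165:305,125:325],None,fx=4,fy=4,interpolation=2)[:600])
cv2.imwrite('pics/c2.png',cv2.resize(b[145:295,225:345],None,fx=4,fy=4,interpolation=2)[:600])
```

```text
(no output)
```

View pics/c1.png

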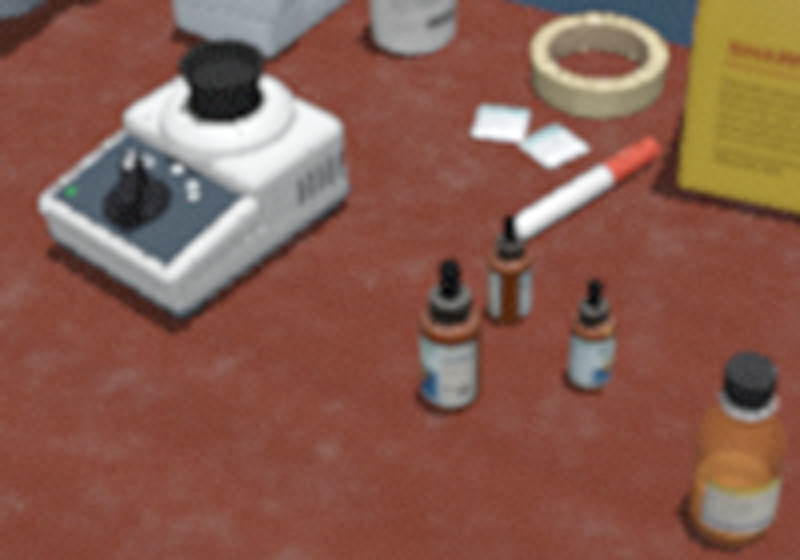

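View pics/c2.png

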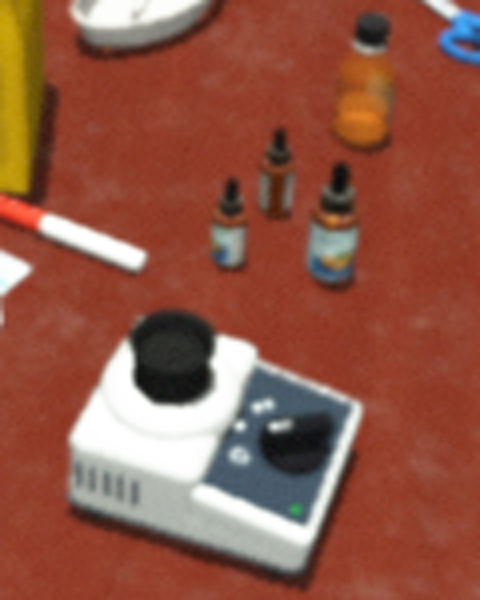

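```bash
cat >> h.py <<'E'
from scipy.optimize import least_squares
def tri(obs):
    r=least_squares(lambda X:np.concatenate([proj(s,X)-uv for s,uv in obs]),[0.5,-0.2,0.05]); return r.x, r.fun.round(1)
E
python3 - <<'E'
from h import *
S=load('scene0');D=load('side0')
a=lambda u,v:(S,np.array([125+u/4,165+v/4])); b=lambda u,v:(D,np.array([225+u/4,145+v/4]))
for n,p,q in [('Atop',a(450,262),b(341,164)),('Btop',a(510,217),b(279,128)),('Ctop',a(594,282),b(232,180)),('B2',a(510,217),b(232,180)),('C2',a(594,282),b(279,128)),
 ('Abot',a(449,402),b(331,278)),('cuprim',a(224,66),b(176,338)),('amb',a(750,368),b(372,25)),('dot1',a(175,170),b(240,427)),('ptr',a(130,155),b(272,428)),('ptrC',a(145,160),b(285,426)),('dot2',a(193,190),b(263,404)),('corner_fl',a(42,205),b(300,570)),('corner_fr',a(178,306),b(360,408)),]:
    X,f=tri([p,q]); print(n,X.round(4),f)
X,_=tri([a(450,262),b(341,164)])
for s,w in((S,14.5),(D,11.75)):
    z=(s['R']@(X-[0,0,.07])+s['t'])[2]; print('width mm',w*z/s['fx']*1000)
E
```

```text
Atop [ 0.4747 -0.2108  0.0966] [-0.1  0.1 -0.1 -0.1]
Btop [ 0.5169 -0.2283  0.1049] [ 0.8 -0.8  0.9  1.1]
Ctop [ 0.5548 -0.262   0.0341] [-0.7  0.8 -0.9 -1.1]
B2 [ 0.5491 -0.2116  0.0715] [-0.1  0.1 -0.1 -0.2]
C2 [ 0.5205 -0.2767  0.0714] [ 0.1 -0.2  0.2  0.2]
Abot [ 0.472  -0.2102 -0.0087] [-0.1  0.1 -0.2 -0.2]
cuprim [ 0.5628 -0.0108  0.1081] [-0.1  0.1 -0.1 -0.1]
amb [ 0.4622 -0.3807  0.1034] [-0.3  0.3 -0.4 -0.6]
dot1 [0.5198 0.0028 0.0527] [-0.1  0.1 -0.1 -0.1]
ptr [0.5001 0.0189 0.0728] [-0.  0. -0. -0.]
ptrC [0.4965 0.0101 0.0705] [-1.5  1.3 -1.5 -1.4]
dot2 [ 0.5079 -0.0185  0.0529] [-0.1  0.1 -0.1 -0.1]
corner_fl [0.4775 0.0802 0.0253] [-1.1  0.9 -1.  -0.9]
corner_fr [ 0.4448 -0.0497  0.0252] [ 0.6 -0.5  0.7  0.6]
width mm 32.494958252584794
width mm 33.727768076651614
```

drive_tool(
  moves=[
    [0.75, 1, -0.3, 0, 0, 0],
    [0.75, 1, -0.3, 0, 0, 0],
    [0.75, 1, -0.3, 0, 0, 0],
    [0.75, 1, -0.3, 0, 0, 0],
    [0.75, 1, -0.3, 0, 0, 0],
  ],
)

```text
clock: 0.65
tool_pos: [0.2862, -0.5057, 0.273]
orientation: [179.9, 0.1, 104.4]
force: [-0.5, -0.4, 0.3]
opening: 0.0878
```

drive_tool(
  moves=[
    [0.75, 1, -0.2, 0, 0, 0],
    [0.75, 1, -0.2, 0, 0, 0],
    [0.75, 1, -0.2, 0, 0, 0],
    [0.75, 1, -0.2, 0, 0, 0],
    [0.75, 1, -0.2, 0, 0, 0],
  ],
)

```text
clock: 1.15
tool_pos: [0.4061, -0.3568, 0.3041]
orientation: [179.8, 0.1, 104.7]
force: [-0.4, -0.4, 0.6]
opening: 0.0874
```

drive_tool(
  moves=[
    [0.75, 0.9, 0, 0, 0, 0],
    [0.75, 0.9, 0, 0, 0, 0],
    [0.75, 0.9, 0, 0, 0, 0],
    [0.75, 0.9, 0, 0, 0, 0],
    [0.75, 0.9, 0, 0, 0, 0],
  ],
)

```text
clock: 1.65
tool_pos: [0.5098, -0.2117, 0.3035]
orientation: [179.8, 0.1, 104.8]
force: [-0.1, 0.3, -0.5]
opening: 0.0876
```

Run:
```python
from h import *
s=snap('wrist','w1.png'); print((-np.array(s['R']).T@s['t']).round(3))
for p in [(.474,-.2105,0.102),(.474,-.2105,0),(0.549,-.212,.07),(.5205,-.277,.07)]: print(proj(s,p).round(1))
```

```text
[ 0.439 -0.23   0.461]
[260.9 139.9]
[259.  132.2]
[244.1 192.4]
[200.4 159.1]
```

View pics/w1.png

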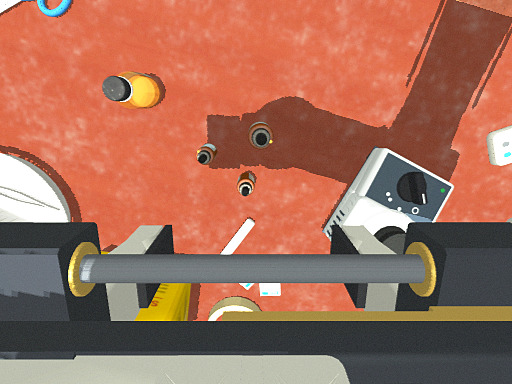

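drive_tool(
  moves=[
    [0.7, 0.32, 0, 0, 0, 0],
    [0.7, 0.32, 0, 0, 0, 0],
    [0.7, 0.32, 0, 0, 0, 0],
    [0.7, 0.32, 0, 0, 0, 0],
  ],
)

```text
clock: 2.1
tool_pos: [0.5282, -0.0984, 0.3033]
orientation: [179.9, 0.1, 104.9]
force: [-0.3, 0.2, -0.8]
opening: 0.0878
```

drive_tool(
  moves=[
    [0.7, 0.32, 0, 0, 0, 0],
    [0.7, 0.32, 0, 0, 0, 0],
    [0.7, 0.32, 0, 0, 0, 0],
    [0.7, 0.32, 0, 0, 0, 0],
  ],
)

```text
clock: 2.5
tool_pos: [0.5478, 0.0157, 0.3028]
orientation: [179.9, 0.1, 105.0]
force: [-0.2, 0.7, -0.6]
opening: 0.0875
```

Run:
```python
from h import *
s=snap('wrist','w2.png'); print((-np.array(s['R']).T@s['t']).round(3), proj(s,(.563,-.011,.112)))
o=sensors.get_obs(); print(o['tool_pos'],o['orientation'])
a=cv2.imread('pics/w1.png');cv2.imwrite('pics/w1c.png',cv2.resize(a[100:200,180:300],None,fx=6,fy=6,interpolation=2)[:600])
```

```text
[ 0.477 -0.003  0.46 ] [226.24785653 177.70683355]
[0.54758013 0.01471034 0.30293219] [1.79926304e+02 9.76033365e-02 1.04919379e+02]
```

View pics/w2.png

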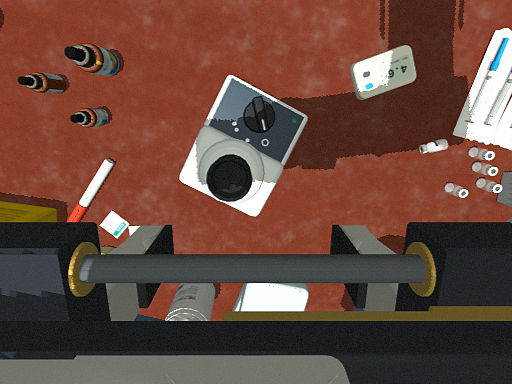

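View pics/w1c.png

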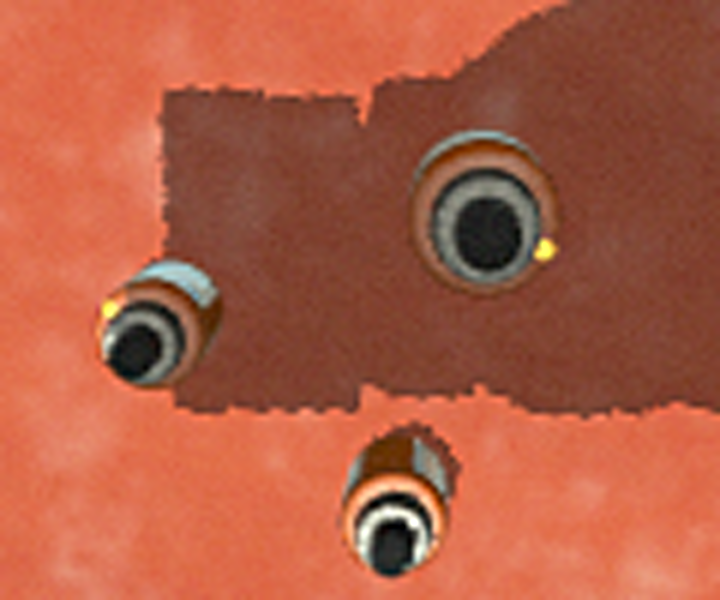

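Run:
```python
from h import *
s=load('w1')
print('bottle',atz(s,261.2,138.8,.1), 'collar', atz(s,180+486/6,100+227/6,.077),'body',atz(s,180+485/6,100+217/6,.056))
a=cv2.imread('pics/w2.png');cv2.imwrite('pics/w2c.png',cv2.resize(a[70:220,175:315],None,fx=5,fy=4,interpolation=2))
cv2.imwrite('pics/w2d.png',cv2.resize(a[85:155,215:310],None,fx=8,fy=8,interpolation=2))
```

```text
bottle [ 0.47291823 -0.21039907  0.1       ] collar [ 0.4740304  -0.20967433  0.077     ] body [ 0.47395908 -0.20931602  0.056     ]
```

View pics/w2d.png

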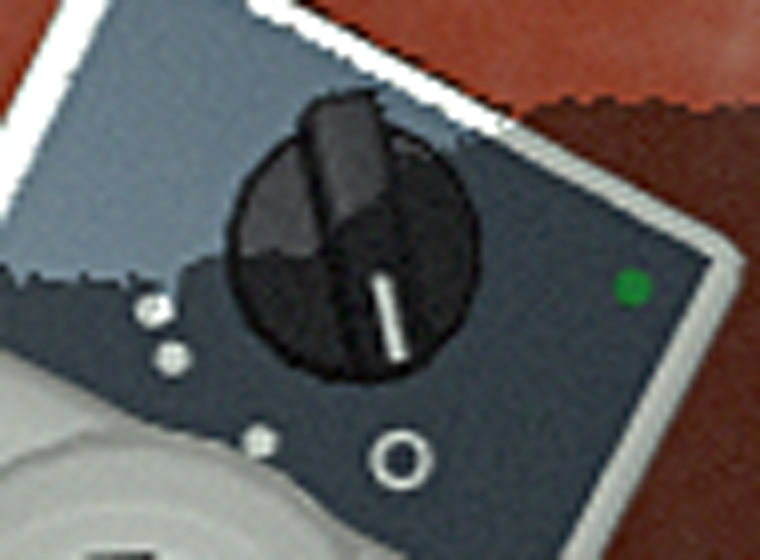

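View pics/w2c.png

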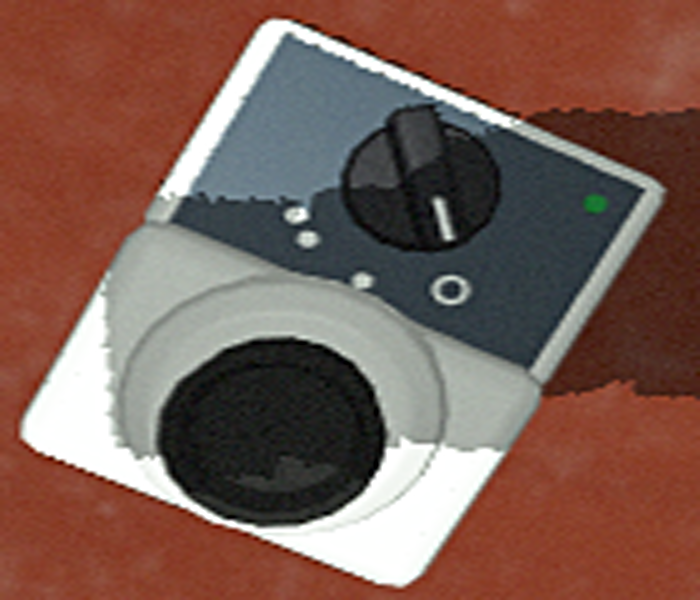

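Run:
```python
from h import *
s=load('w2')
d=lambda u,v,z:atz(s,215+u/8,85+v/8,z)
c=lambda u,v,z:atz(s,175+u/5,70+v/4,z)
def ang(p,q): e=q-p; return np.degrees(np.arctan2(e[1],e[0]))
cup=c(273,430,.112); print('cup',cup)
print('front edge dir',ang(d(250,5,.035),d(735,245,.035)),'side edges',ang(d(660,430,.05),d(740,265,.05)),'rear edge',ang(c(22,440,.07),c(400,585,.07)))
for z in(.05,.055,.06): print('skirt',d(355,252,z),'r mm',np.linalg.norm(d(228,240,z)-d(480,250,z))*500)
for z in(.07,.075,.08): print('bar',d(364,237,z), 'len',np.linalg.norm(d(343,97,z)-d(385,378,z)),'dir',ang(d(343,97,z),d(385,378,z)),'ptr',ang(d(378,275,z),d(400,360,z)))
for n,p in(('ring',(401,460)),('d1',(260,441)),('d2',(162,334))):
  q=d(*p,.055);print(n,q, ang(d(355,252,.057),q))
print('tocup',ang(d(355,252,.057),cup), np.linalg.norm(d(355,252,.057)[:2]-cup[:2]))
# bottle side images
```

```text
cup [ 0.56175489 -0.0073114   0.112     ]
front edge dir 79.84550163727208 side edges 170.83718300496741 rear edge 78.08003611975988
skirt [0.48837896 0.0096614  0.05      ] r mm 20.359490851569404
skirt [0.4882398  0.00950616 0.055     ] r mm 20.111302469182977
skirt [0.48810063 0.00935093 0.06      ] r mm 19.863114086796553
bar [0.4853072  0.00977972 0.07      ] len 0.04240847805809689 dir 24.201179952295167 ptr 30.382275093931575
bar [0.48520027 0.00961501 0.075     ] len 0.041865005433167984 dir 24.20117995229516 ptr 30.3822750939315
bar [0.48509333 0.0094503  0.08      ] len 0.041321532808239025 dir 24.201179952295174 ptr 30.38227509393143
ring [0.51811172 0.02552171 0.055     ] 28.245494133077685
d1 [0.52110274 0.00251276 0.055     ] -11.89044995131305
d2 [ 0.50866753 -0.01709502  0.055     ] -52.33832834455162
tocup -12.8300702596541 0.07545463426600664
```

```bash
python3 - <<'E'
from h import *
S=load('scene0');D=load('side0');W=load('w2')
a=lambda u,v:(S,np.array([125+u/4,165+v/4])); b=lambda u,v:(D,np.array([225+u/4,145+v/4])); d=lambda u,v:(W,np.array([215+u/8,85+v/8]));
for n,L in [('green',[a(70,190),b(295,510),d(632,288)]),('d1',[a(177,170),b(240,427),d(260,441)]),('d2',[a(193,189),b(263,405),d(162,334)]),('ring',[b(238,455),d(401,460)]),('ring3',[a(149,160),b(238,455),d(401,460)]),('ptr',[a(129,155),b(278,427),d(389,318)]),
 ('cup',[a(224,66),b(176,338),(W,np.array([175+273/5,70+430/4]))]),('bottop',[a(450,267),b(341,169),(load('w1'),np.array([261.2,138.8]))])]:
    X,f=tri(L); print(n,X.round(4),f)
E
python3 - <<'E'
import sys; sys.path.insert(0,'.')
import cv2
a=cv2.imread('pics/scene0.png');b=cv2.imread('pics/side0.png')
import numpy as np
A=cv2.resize(a[190:230,130:180],None,fx=8,fy=10,interpolation=2);B=cv2.resize(b[230:280,270:320],None,fx=8,fy=8,interpolation=2)
cv2.imwrite('pics/kn.png',np.hstack([A,B]))
E
```

```text
green [0.4822 0.0552 0.0455] [-0.1  0.1 -0.3 -0.1  0.  -0.1]
d1 [0.521  0.0025 0.0521] [-0.1 -0.  -0.6 -0.1  0.  -0.3]
d2 [ 0.5087 -0.0173  0.0529] [-0.3  0.  -0.5 -0.1 -0.1 -0.2]
ring [0.5184 0.0257 0.0528] [ 0.  0. -0.  0.]
ring3 [0.5189 0.0251 0.0526] [-1.2  0.3 -0.1 -0.1 -0.5  0.3]
ptr [0.4962 0.0169 0.0743] [-0.2  0.7  0.3 -0.6  0.2  0.4]
cup [ 0.5628 -0.0081  0.1085] [-1.  -0.3 -0.2  0.6 -0.7 -0. ]
bottop [ 0.4738 -0.2102  0.0931] [-0.5  0.2  0.1 -0.2 -0.2  0.2]
```

View pics/kn.png

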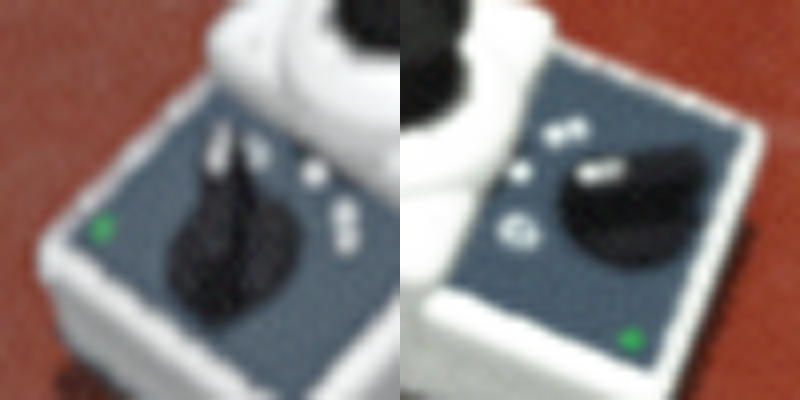

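```bash
cat >> h.py <<'E'
from scipy.spatial.transform import Rotation as Ro
def pose():
    o=sensors.get_obs(); return np.array(o['tool_pos']),Ro.from_euler('xyz',o['orientation'],degrees=True),o
def plan(p,R):
    p0,R0,o=pose(); return np.r_[R0.inv().apply(np.array(p)-p0)/.15,(R0.inv()*R).as_rotvec(degrees=True)/60].round(3), np.round(o['force'],2), np.round(p0,4),o['opening']
YAW=-12.0
M=Ro.from_euler('z',YAW,degrees=True)*Ro.from_euler('y',-9.74,degrees=True)
P=np.array([.4892,.0093,.047])
def knob(h,th):   # TCP h above panel, pointer th deg CCW from touch
    K=M*Ro.from_euler('z',th,degrees=True); m=K.as_matrix()
    return P+h*m[:,2], Ro.from_matrix(np.c_[m[:,1],m[:,0],-m[:,2]])
E
python3 - <<'E'
from h import *
print(M.as_matrix()[:,2],knob(.01,40)[1].as_euler('xyz',degrees=True)); print(plan(*knob(.08,40)))
E
```

```text
[-0.16548056  0.03517398  0.9855856 ] [172.50899057   6.24298656 117.59090186]
(array([ 0.108, -0.467,  1.18 , -0.135, -0.088, -0.217]), array([ 0.18, -0.38,  0.1 ]), array([0.5476, 0.0147, 0.3029]), 0.08771733805488248)
```

drive_tool(
  moves=[
    [0.05, -0.3, 0.3, -0.07, -0.04, -0.11],
    [0.108, -0.467, 0.6, -0.135, -0.088, -0.217],
    [0.108, -0.467, 0.9, -0.135, -0.088, -0.217],
    [0.108, -0.467, 1, -0.135, -0.088, -0.217],
    [0.108, -0.467, 1, -0.135, -0.088, -0.217],
    [0.108, -0.467, 1, -0.135, -0.088, -0.217],
  ],
  fingers=-0.15,
)

```text
clock: 3.15
tool_pos: [0.4767, 0.011, 0.1538]
orientation: [172.5, 6.3, 117.5]
force: [1.3, -0.0, 1.2]
opening: 0.0455
```

Run:
```python
from h import *
print(plan(*knob(.04,40)))
s=snap('wrist','w3.png'); snap('scene','s3.png')
for h in(.0,.025):
  m=(M*Ro.from_euler('z',40,degrees=True)).as_matrix()
  for k in(-.0215,0,.0215): print(h,k,proj(s,P+h*m[:,2]+k*m[:,0]).round(1))
```

```text
(array([ 0.029, -0.025,  0.449,  0.   ,  0.001, -0.001]), array([ 1.3 , -0.02,  1.16]), array([0.4767, 0.011 , 0.1538]), 0.045506224973088684)
0.0 -0.0215 [256.5 162.6]
0.0 0 [256.4 186.6]
0.0 0.0215 [256.3 209.5]
0.025 -0.0215 [256.9 168.3]
0.025 0 [256.8 194.4]
0.025 0.0215 [256.7 219.3]
```

View pics/w3.png

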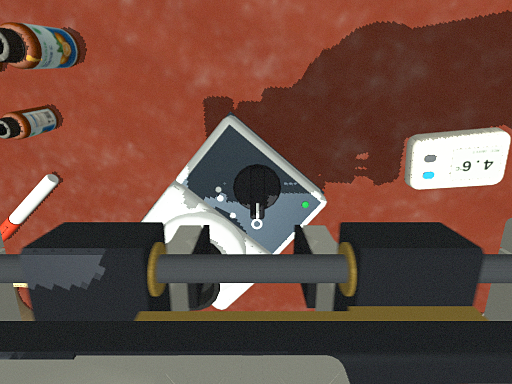

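drive_tool(
  moves=[
    [0.029, -0.025, 0.25, 0, 0, 0],
    [0.029, -0.025, 0.45, 0, 0, 0],
    [0.029, -0.025, 0.5, 0, 0, 0],
    [0.029, -0.025, 0.55, 0, 0, 0],
    [0.029, -0.025, 0.6, 0, 0, 0],
    [0.029, -0.025, 0.6, 0, 0, 0],
  ],
)

```text
clock: 3.85
tool_pos: [0.4879, 0.011, 0.0652]
orientation: [172.3, 6.3, 117.5]
force: [0.3, 0.3, 0.3]
opening: 0.0374
```

Run:
```python
from h import *
print(plan(*knob(.01,40)))
s=snap('side','d4.png'); s=snap('scene','s4.png')
a=cv2.imread('pics/d4.png')[215:305,225:345];b=cv2.imread('pics/s4.png')[145:235,110:230]
cv2.imwrite('pics/x4.png',np.hstack([cv2.resize(q,(400,300),interpolation=2) for q in(a,b)]))
```

```text
(array([-0.   , -0.014,  0.055,  0.003,  0.001, -0.002]), array([0.27, 0.27, 0.33]), array([0.4879, 0.011 , 0.0652]), 0.037369216342128656)
```

View pics/x4.png

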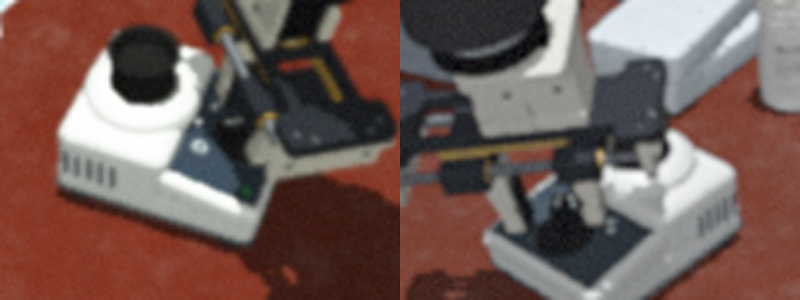

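drive_tool(
  moves=[
    [0, -0.014, 0.025, 0, 0, 0],
    [0, -0.014, 0.045, 0, 0, 0],
    [0, -0.014, 0.045, 0, 0, 0],
  ],
)

```text
clock: 4.25
tool_pos: [0.4871, 0.0098, 0.0586]
orientation: [172.3, 6.3, 117.5]
force: [0.5, 0.6, 0.3]
opening: 0.0375
```

drive_tool(
  moves=[
    [0, 0, 0, 0, 0, 0],
    [0, 0, 0, 0, 0, 0],
    [0, 0, 0, 0, 0, 0],
    [0, 0, 0, 0, 0, 0],
    [0, 0, 0, 0, 0, 0],
  ],
  fingers=-1,
)

```text
clock: 4.75
tool_pos: [0.4872, 0.0096, 0.0587]
orientation: [172.3, 6.3, 117.5]
force: [2.0, -2.7, 0.7]
opening: 0.0117
```

drive_tool(
  moves=[
    [0, 0, 0, 0, 0, 0.11],
    [0, 0, 0, 0, 0, 0.22],
    [0, 0, 0, 0, 0, 0.33],
    [0, 0, 0, 0, 0, 0.44],
    [0, 0, 0, 0, 0, 0.55],
    [0, 0, 0, 0, 0, 0.66],
    [0, 0, 0, 0, 0, 0.667],
    [0, 0, 0, 0, 0, 0.667],
  ],
)

```text
clock: 5.55
tool_pos: [0.4873, 0.0099, 0.0587]
orientation: [170.1, -0.1, 78.1]
force: [-1.9, 1.9, 0.1]
opening: 0.012
```

Run:
```python
from h import *
print(plan(*knob(.012,0)),pose()[2]['moment'])
```

```text
(array([-0.001,  0.   , -0.001,  0.003, -0.002,  0.001]), array([-1.88,  1.9 ,  0.08]), array([0.4873, 0.0099, 0.0587]), 0.01195718112937595) [1.029593   0.97109723 0.1128942 ]
```

Turned. Release and retreat along the knob axis.

drive_tool(
  moves=[
    [0, 0, 0, 0, 0, 0],
    [0, 0, 0, 0, 0, 0],
    [0, 0, 0, 0, 0, 0],
    [0, 0, 0, 0, 0, 0],
  ],
  fingers=-0.3,
)

```text
clock: 5.95
tool_pos: [0.4872, 0.0098, 0.0587]
orientation: [170.1, -0.1, 78.1]
force: [-0.7, 1.0, 0.5]
opening: 0.0299
```

drive_tool(
  moves=[
    [0, 0, -0.1, 0, 0, 0],
    [0, 0, -0.4, 0, 0, 0],
    [0, 0, -0.7, 0, 0, 0],
    [0, 0, -1, 0, 0, 0],
    [0, 0, -1, 0, 0, 0],
  ],
)

```text
clock: 6.45
tool_pos: [0.4643, 0.0164, 0.2129]
orientation: [169.6, -0.4, 78.2]
force: [2.0, 0.3, -1.0]
opening: 0.0305
```

Run:
```python
from h import *
s=snap('wrist','w5.png');print(pose()[0])
c=proj(s,P).astype(int);print(c)
a=cv2.imread('pics/w5.png');cv2.imwrite('pics/w5c.png',cv2.resize(a[c[1]-45:c[1]+45,c[0]-60:c[0]+60],None,fx=6,fy=6,interpolation=2))
```

```text
[0.46322853 0.01589528 0.20988585]
[249 171]
```

View pics/w5c.png

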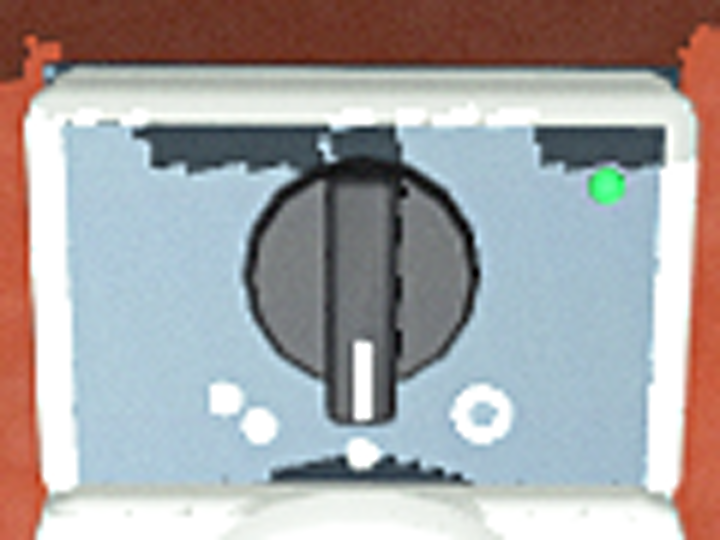

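Run:
```python
from h import *
S=load('scene0');D=load('side0')
print('tub',atz(S,229,172,.0),atz(S,229,135,.155),atz(D,176,212,.155))
R=Ro.from_euler('xyz',[180,0,78],degrees=True)
p0,R0,o=pose()
print(plan([.4738,-.2098,.2],R))
```

```text
tub [ 0.79757084 -0.0173316   0.        ] [ 0.7518258 -0.0455786  0.155    ] [0.77899873 0.01672398 0.155     ]
(array([-1.458,  0.362,  0.124,  0.171, -0.006,  0.002]), array([-0.45,  0.23, -0.73]), array([0.4632, 0.0159, 0.2099]), 0.030518858376561802)
```

drive_tool(
  moves=[
    [-0.33, 0.08, 0, 0.1, 0, 0],
    [-0.66, 0.16, 0, 0.171, 0, 0],
    [-0.9, 0.24, 0, 0.171, 0, 0],
    [-0.9, 0.24, 0, 0.171, 0, 0],
  ],
  fingers=0.35,
)

```text
clock: 6.9
tool_pos: [0.4702, -0.1277, 0.214]
orientation: [-179.8, -0.3, 77.9]
force: [-0.5, -0.3, -0.8]
opening: 0.0561
```

Run:
```python
from h import *
print(plan([.4738,-.2098,.18],Ro.from_euler('xyz',[180,0,78],degrees=True)))
```

```text
(array([-0.531,  0.139,  0.224, -0.003, -0.004, -0.002]), array([-0.55, -0.32, -0.77]), array([ 0.4702, -0.1277,  0.214 ]), 0.05610716705521877)
```

drive_tool(
  moves=[
    [-0.3, 0.08, 0.1, 0, 0, 0],
    [-0.531, 0.139, 0.224, 0, 0, 0],
    [-0.531, 0.139, 0.224, 0, 0, 0],
    [-0.531, 0.139, 0.224, 0, 0, 0],
  ],
  fingers=0.35,
)

```text
clock: 7.3
tool_pos: [0.4726, -0.2104, 0.1784]
orientation: [-179.6, -0.2, 77.7]
force: [-0.0, 0.5, 0.1]
opening: 0.0591
```

Run:
```python
from h import *
print(plan([.4738,-.2098,.10],Ro.from_euler('xyz',[180,0,78],degrees=True)))
s=snap('wrist','w6.png')
for z in(0,.056,.1): print(proj(s,(.4738,-.2098,z)).round(1))
```

```text
(array([ 0.003,  0.01 ,  0.522, -0.006, -0.004, -0.005]), array([-0.03,  0.49,  0.06]), array([ 0.4726, -0.2104,  0.1784]), 0.05906291518997508)
[252.1 175.4]
[252.4 188.1]
[252.7 202. ]
```

View pics/w6.png

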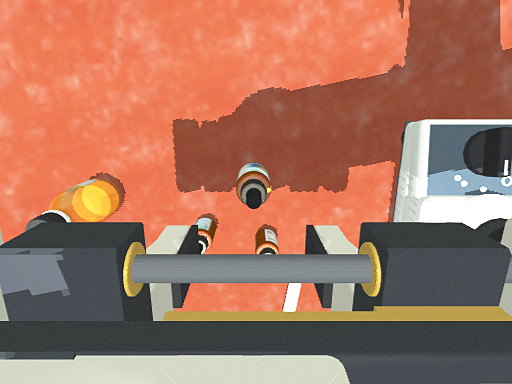

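drive_tool(
  moves=[
    [0.003, 0.01, 0.25, 0, 0, 0],
    [0.003, 0.01, 0.5, 0, 0, 0],
    [0.003, 0.01, 0.7, 0, 0, 0],
    [0.003, 0.01, 0.78, 0, 0, 0],
    [0.003, 0.01, 0.84, 0, 0, 0],
    [0.003, 0.01, 0.84, 0, 0, 0],
  ],
)

```text
clock: 7.95
tool_pos: [0.4747, -0.2085, 0.0533]
orientation: [-179.7, -0.2, 77.9]
force: [-0.3, 0.4, 0.5]
opening: 0.0593
```

Run:
```python
from h import *
print(plan([.4738,-.2098,.039],Ro.from_euler('xyz',[180,0,78],degrees=True)))
for n in('side','scene'): snap(n,n+'7.png')
a=cv2.imread('pics/side7.png')[140:230,260:380];b=cv2.imread('pics/scene7.png')[185:275,180:300]
cv2.imwrite('pics/x7.png',np.hstack([cv2.resize(q,(400,300),interpolation=2) for q in(a,b)]))
```

```text
(array([-0.01 , -0.003,  0.095, -0.005, -0.004, -0.002]), array([-0.27,  0.37,  0.48]), array([ 0.4747, -0.2085,  0.0533]), 0.059324009511180144)
```

View pics/x7.png

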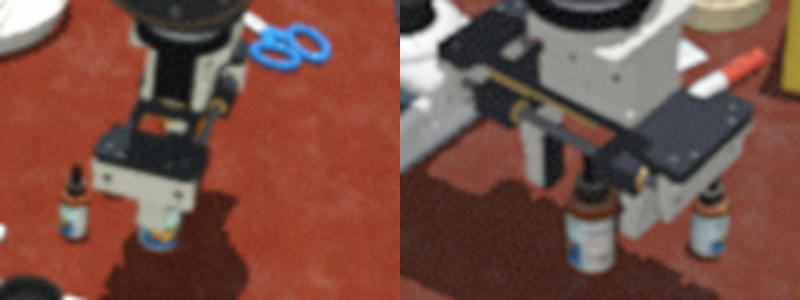

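drive_tool(
  moves=[
    [-0.01, -0.003, 0.03, 0, 0, 0],
    [-0.01, -0.003, 0.06, 0, 0, 0],
    [-0.01, -0.003, 0.09, 0, 0, 0],
    [-0.01, -0.003, 0.09, 0, 0, 0],
  ],
)

```text
clock: 8.45
tool_pos: [0.4741, -0.2102, 0.0404]
orientation: [-179.8, -0.3, 77.8]
force: [0.6, 0.3, 0.6]
opening: 0.0594
```

drive_tool(
  moves=[
    [0, 0, 0, 0, 0, 0],
    [0, 0, 0, 0, 0, 0],
    [0, 0, 0, 0, 0, 0],
    [0, 0, 0, 0, 0, 0],
    [0, 0, 0, 0, 0, 0],
    [0, 0, 0, 0, 0, 0],
  ],
  fingers=-1,
)

```text
clock: 9.05
tool_pos: [0.4742, -0.2102, 0.0405]
orientation: [-179.8, -0.3, 77.8]
force: [-0.4, -0.4, 0.5]
opening: 0.0316
```

drive_tool(
  moves=[
    [0, 0, 0, 0, 0, 0],
    [0, 0, -0.05, 0, 0, 0],
    [0, 0, -0.15, 0, 0, 0],
    [0, 0, -0.35, 0, 0, 0],
    [0, 0, -0.6, 0, 0, 0],
    [0, 0, -0.9, 0, 0, 0],
    [0, 0, -0.9, 0, 0, 0],
  ],
)

```text
clock: 9.75
tool_pos: [0.478, -0.2118, 0.1822]
orientation: [179.6, -0.2, 77.9]
force: [0.3, -0.7, -1.1]
opening: 0.0314
```

Run:
```python
from h import *
print(plan([.5618,-.0077,.178],Ro.from_euler('xyz',[180,0,78],degrees=True)))
for n in('side','scene'): snap(n,n+'8.png')
a=cv2.imread('pics/side8.png')[120:210,260:380];b=cv2.imread('pics/scene8.png')[135:225,170:290]
cv2.imwrite('pics/x8.png',np.hstack([cv2.resize(q,(400,300),interpolation=2) for q in(a,b)]))
```

```text
(array([ 1.447,  0.261,  0.036,  0.007, -0.004, -0.002]), array([ 0.29, -0.66, -1.12]), array([ 0.478 , -0.2118,  0.1822]), 0.031386553886796086)
```

View pics/x8.png

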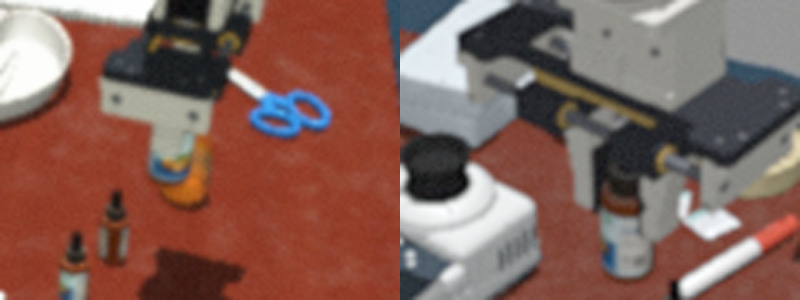

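drive_tool(
  moves=[
    [0.2, 0.04, 0, 0, 0, 0],
    [0.45, 0.09, 0, 0, 0, 0],
    [0.7, 0.13, 0, 0, 0, 0],
    [0.75, 0.13, 0, 0, 0, 0],
    [0.75, 0.13, 0, 0, 0, 0],
  ],
)

```text
clock: 10.35
tool_pos: [0.5174, -0.1039, 0.1765]
orientation: [-179.9, -0.3, 77.9]
force: [-0.2, -0.2, -1.1]
opening: 0.0315
```

drive_tool(
  moves=[
    [0.2, 0.04, 0, 0, 0, 0],
    [0.45, 0.09, 0, 0, 0, 0],
    [0.65, 0.13, 0, 0, 0, 0],
    [0.69, 0.13, 0, 0, 0, 0],
    [0.69, 0.13, 0, 0, 0, 0],
  ],
)

```text
clock: 10.85
tool_pos: [0.5576, -0.0069, 0.1761]
orientation: [-179.8, -0.2, 78.0]
force: [-0.3, -0.9, -1.4]
opening: 0.0314
```

Run:
```python
from h import *
print(plan([.562,-.0077,.170],Ro.from_euler('xyz',[180,0,78],degrees=True)))
for n in('side','scene','wrist'): snap(n,n+'9.png')
a=cv2.imread('pics/side9.png')[170:290,210:330];b=cv2.imread('pics/scene9.png')[120:240,120:240]
cv2.imwrite('pics/x9.png',np.hstack([cv2.resize(q,(400,400),interpolation=2) for q in(a,b)]))
```

```text
(array([ 0.001,  0.03 ,  0.04 , -0.004, -0.004, -0.   ]), array([-0.27, -0.9 , -1.43]), array([ 0.5576, -0.0069,  0.1761]), 0.0313714687964186)
```

View pics/x9.png

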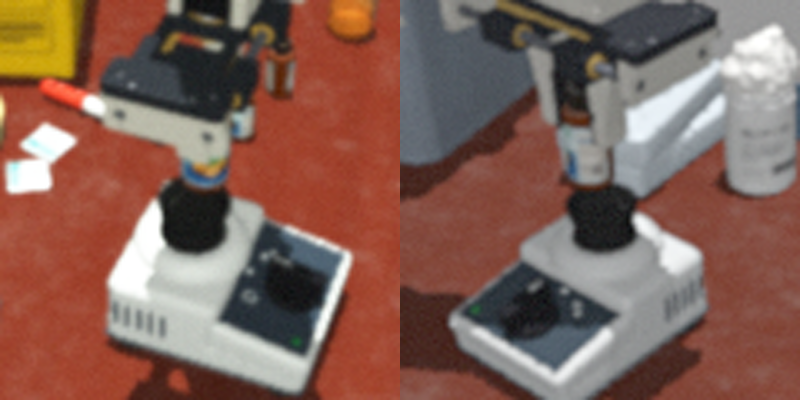

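View pics/wrist9.png

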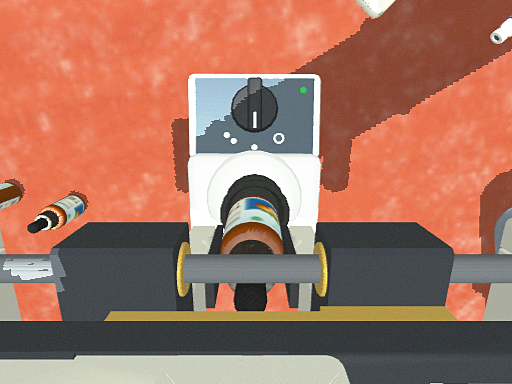

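drive_tool(
  moves=[
    [0.001, 0.03, 0.03, 0, 0, 0],
    [0.001, 0.03, 0.04, 0, 0, 0],
    [0.001, 0.03, 0.04, 0, 0, 0],
  ],
)

```text
clock: 11.3
tool_pos: [0.5615, -0.0094, 0.1701]
orientation: [-179.8, -0.2, 77.8]
force: [0.8, 0.0, -1.1]
opening: 0.0313
```

Run:
```python
from h import *
p,R,o=pose(); print(p)
t=np.linspace(0,2*np.pi,60)
ims=[]
for n,(x,y) in(('side',(220,195)),('scene',(140,145)),('wrist',(195,150))):
  s=snap(n,n+'10.png'); im=cv2.imread('pics/'+n+'10.png')[y:y+80,x:x+80 if n!='wrist' else x+80]
  im=cv2.resize(im,None,fx=5,fy=5,interpolation=2) if n!='wrist' else cv2.resize(cv2.imread('pics/wrist10.png')[140:220,195:315],(600,400),interpolation=2)
  for c,r,z,col in(((.562,-.0077),.0275,.112,(0,255,0)),(p[:2],.0155,p[2]-.0405,(0,0,255))):
    q=np.array([(proj(s,(c[0]+r*np.cos(a),c[1]+r*np.sin(a),z))-((x,y) if n!='wrist' else(195,140)))*5 for a in t]).astype(int); cv2.polylines(im,[q],True,col,1)
  ims.append(im)
cv2.imwrite('pics/x10.png',np.hstack(ims[:2])); cv2.imwrite('pics/x10w.png',ims[2])
```

```text
[ 0.56148789 -0.00940285  0.17010216]
```

View pics/x10.png

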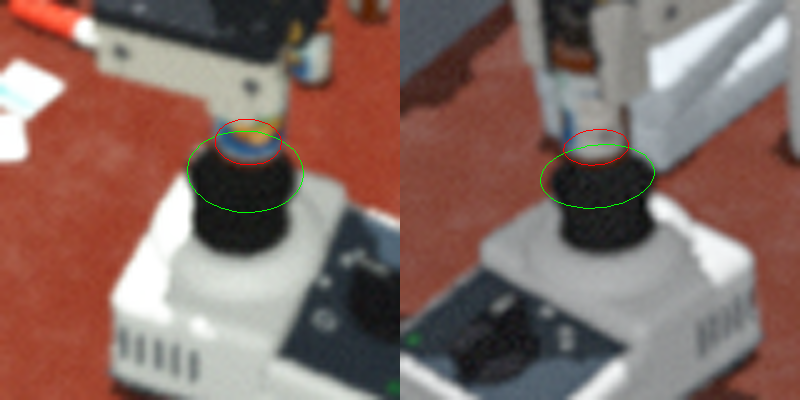

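View pics/x10w.png

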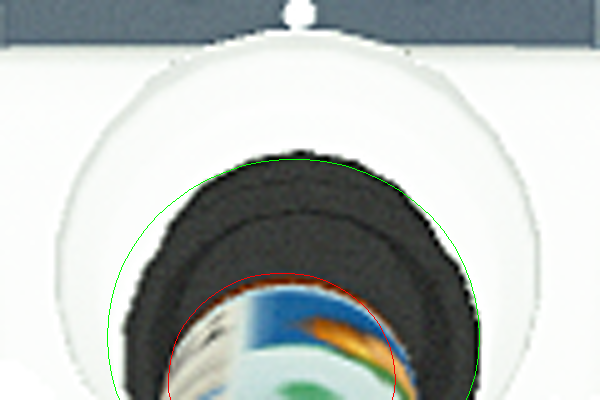

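Run:
```python
from h import *
p,R,o=pose()
s=load('wrist10');im=cv2.resize(cv2.imread('pics/wrist10.png')[135:235,190:320],None,fx=6,fy=6,interpolation=2)
t=np.linspace(0,2*np.pi,90)
def circ(c,r,z,col):
  q=np.array([(proj(s,(c[0]+r*np.cos(a),c[1]+r*np.sin(a),z))-(190,135)+.5)*6 for a in t]).astype(int); cv2.polylines(im,[q],True,col,1)
C=(.562,-.0077)
circ(C,.0275,.112,(0,255,0)); circ(C,.0225,.112,(0,255,255)); circ(C,.019,.099,(255,255,0)); circ(C,.044,.082,(255,0,255)); circ(p[:2],.0155,p[2]-.0405,(0,0,255)); circ(p[:2],.0165,p[2]+.0155,(0,0,255))
cv2.imwrite('pics/x11.png',im)
for n in('side','scene'):
  s=load(n+'10'); print(n,[proj(s,(*C,z)).round(1) for z in(.085,.112)])
```

```text
side [array([268.8, 237.2]), array([269.1, 229.2])]
scene [array([180.6, 189.1]), array([179.5, 180.1])]
```

View pics/x11.png

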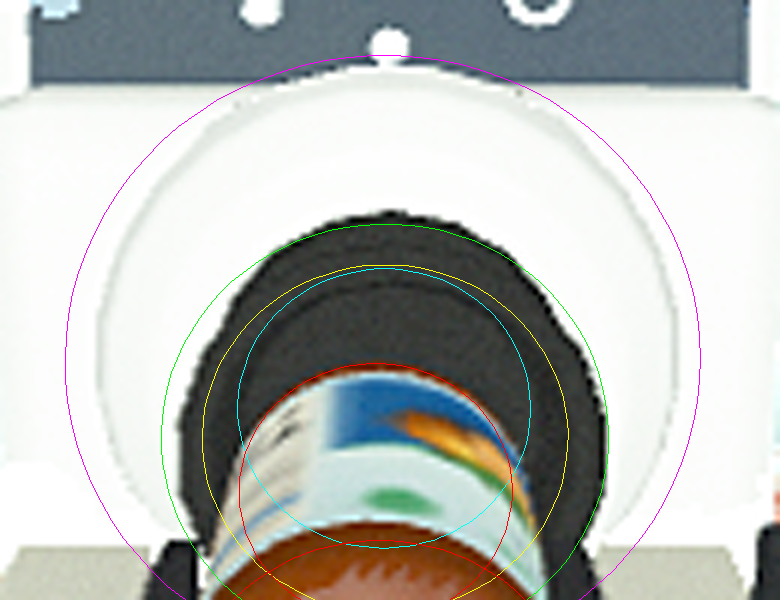

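Run:
```python
from h import *
print(plan([.5617,-.0078,.145],Ro.from_euler('xyz',[180,0,78],degrees=True)))
```

```text
(array([ 0.007, -0.002,  0.171, -0.003, -0.004, -0.002]), array([ 0.  , -0.71, -0.87]), array([ 0.5618, -0.009 ,  0.1706]), 0.031397346201696666)
```

drive_tool(
  moves=[
    [0.008, -0.001, 0.04, 0, 0, 0],
    [0.008, -0.001, 0.08, 0, 0, 0],
    [0.008, -0.001, 0.11, 0, 0, 0],
    [0.008, -0.001, 0.14, 0, 0, 0],
    [0.008, -0.001, 0.17, 0, 0, 0],
    [0.008, -0.001, 0.17, 0, 0, 0],
  ],
)

```text
clock: 12.05
tool_pos: [0.5614, -0.0077, 0.1443]
orientation: [-179.7, -0.2, 77.9]
force: [-0.5, -0.0, -0.3]
opening: 0.0313
```

Run:
```python
from h import *
print(plan([.5617,-.0078,.14],Ro.from_euler('xyz',[180,0,78],degrees=True)))
for n in('side','scene'): snap(n,n+'12.png')
a=cv2.imread('pics/side12.png')[190:270,220:300];b=cv2.imread('pics/scene12.png')[145:225,140:220]
cv2.imwrite('pics/x12.png',np.hstack([cv2.resize(q,(400,400),interpolation=2) for q in(a,b)]))
```

```text
(array([-0.001,  0.002,  0.029, -0.004, -0.003, -0.002]), array([-0.45, -0.  , -0.34]), array([ 0.5614, -0.0077,  0.1443]), 0.03128217793372793)
```

View pics/x12.png

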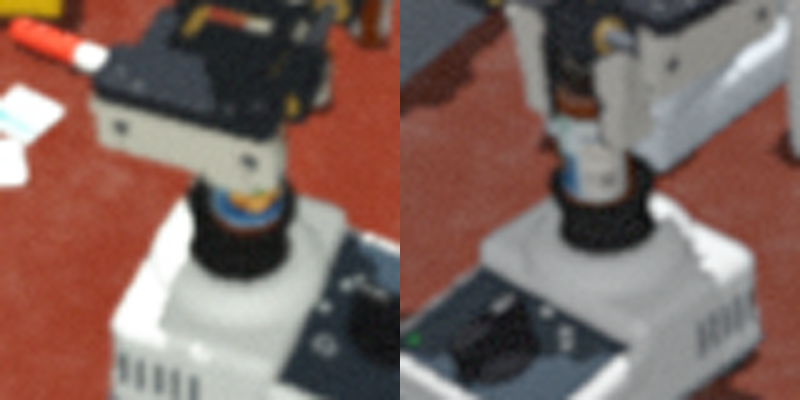

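drive_tool(
  moves=[
    [0, 0, 0.01, 0, 0, 0],
    [0, 0, 0.02, 0, 0, 0],
    [0, 0, 0.02, 0, 0, 0],
    [0, 0, 0.02, 0, 0, 0],
  ],
)

```text
clock: 12.55
tool_pos: [0.5618, -0.0076, 0.1421]
orientation: [-179.8, -0.2, 77.9]
force: [-0.5, -0.1, -0.5]
opening: 0.0316
```

drive_tool(
  moves=[
    [0, 0, 0.01, 0, 0, 0],
    [0, 0, 0.01, 0, 0, 0],
    [0, 0, 0.01, 0, 0, 0],
  ],
)

```text
clock: 12.85
tool_pos: [0.5618, -0.0076, 0.1405]
orientation: [-179.8, -0.2, 77.9]
force: [0.7, 0.4, -0.7]
opening: 0.0316
```

drive_tool(
  moves=[
    [0, 0, 0.01, 0, 0, 0],
    [0, 0, 0.01, 0, 0, 0],
    [0, 0, 0.01, 0, 0, 0],
  ],
)

```text
clock: 13.15
tool_pos: [0.562, -0.0076, 0.1392]
orientation: [-179.8, -0.2, 77.9]
force: [0.3, 0.4, 1.4]
opening: 0.031
```

drive_tool(
  moves=[
    [0, 0, 0.01, 0, 0, 0],
    [0, 0, 0.01, 0, 0, 0],
    [0, 0, 0.01, 0, 0, 0],
    [0, 0, 0.01, 0, 0, 0],
  ],
)

```text
clock: 13.55
tool_pos: [0.5621, -0.0076, 0.1378]
orientation: [-179.8, -0.2, 77.9]
force: [0.3, 0.1, 1.7]
opening: 0.0314
```

drive_tool(
  moves=[
    [0, 0, 0.01, 0, 0, 0],
    [0, 0, 0.01, 0, 0, 0],
    [0, 0, 0.01, 0, 0, 0],
    [0, 0, 0.01, 0, 0, 0],
  ],
)

```text
clock: 13.95
tool_pos: [0.5621, -0.0076, 0.1364]
orientation: [-179.8, -0.2, 77.9]
force: [0.4, 0.3, 3.2]
opening: 0.0312
```

Run:
```python
from h import *
for i in range(6):
  o=sensors.get_obs(); print(o['clock'],np.round(o['force'],2),np.round(o['tool_pos'],4)); vision.snapshot('side')
```

```text
13.95 [0.35 0.35 3.18] [ 0.5621 -0.0076  0.1364]
14.0 [-0.05  0.51  1.89] [ 0.5621 -0.0076  0.1364]
14.05 [-0.37 -0.    2.86] [ 0.5621 -0.0076  0.1363]
14.1 [0.28 0.04 2.66] [ 0.5621 -0.0076  0.1363]
14.15 [-0.04  0.47  2.5 ] [ 0.5621 -0.0076  0.1364]
14.2 [ 0.   -0.6   2.61] [ 0.5621 -0.0076  0.1363]
```

drive_tool(
  moves=[
    [0, 0, 0.006, 0, 0, 0],
    [0, 0, 0.012, 0, 0, 0],
    [0, 0, 0.012, 0, 0, 0],
    [0, 0, 0.012, 0, 0, 0],
  ],
)

```text
clock: 14.65
tool_pos: [0.5621, -0.0076, 0.1346]
orientation: [-179.8, -0.2, 77.9]
force: [-1.5, 0.2, 3.7]
opening: 0.0314
```

Run:
```python
from h import *
F=[];Z=[]
for i in range(24):
  s=vision.snapshot('side'); o=sensors.get_obs(); F.append(o['force']);Z.append(o['tool_pos'][2])
print(o['clock'],np.mean(F,0).round(2),np.std(F,0).round(2),np.mean(Z),o['opening'],o['orientation'])
for n in('side','scene','wrist'): snap(n,n+'13.png')
a=cv2.imread('pics/side13.png')[190:270,220:300];b=cv2.imread('pics/scene13.png')[145:225,140:220]
cv2.imwrite('pics/x13.png',np.hstack([cv2.resize(q,(400,400),interpolation=2) for q in(a,b)]))
```

```text
15.85 [-0.26  0.06  3.73] [0.48 0.5  0.53] 0.13455594210996488 0.03141922880476766 [-179.83615129   -0.22816532   77.88108157]
```

View pics/x13.png

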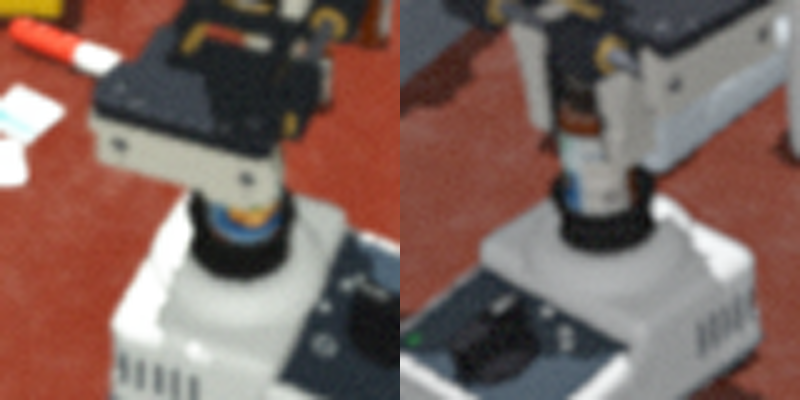

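View pics/wrist13.png

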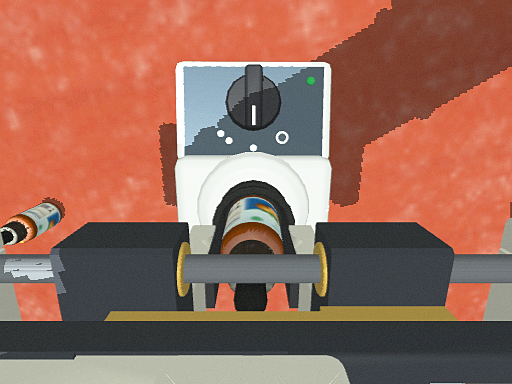

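drive_tool(
  moves=[
    [0, 0, 0, 0, 0, 0],
    [0, 0, 0, 0, 0, 0],
    [0, 0, 0, 0, 0, 0],
    [0, 0, 0, 0, 0, 0],
    [0, 0, 0, 0, 0, 0],
    [0, 0, 0, 0, 0, 0],
    [0, 0, 0, 0, 0, 0],
    [0, 0, 0, 0, 0, 0],
  ],
)

```text
clock: 16.8
tool_pos: [0.5621, -0.0076, 0.1345]
orientation: [-179.8, -0.2, 77.9]
force: [-0.7, 0.1, 3.7]
opening: 0.0311
```

drive_tool(
  moves=[
    [0, 0, 0, 0, 0, 0],
    [0, 0, 0, 0, 0, 0],
    [0, 0, 0, 0, 0, 0],
    [0, 0, 0, 0, 0, 0],
    [0, 0, 0, 0, 0, 0],
    [0, 0, 0, 0, 0, 0],
    [0, 0, 0, 0, 0, 0],
    [0, 0, 0, 0, 0, 0],
  ],
)

```text
clock: 17.6
tool_pos: [0.5621, -0.0076, 0.1345]
orientation: [-179.8, -0.2, 77.9]
force: [-0.2, -0.1, 3.7]
opening: 0.0312
```

drive_tool(
  moves=[
    [0, 0, 0, 0, 0, 0],
    [0, 0, 0, 0, 0, 0],
    [0, 0, 0, 0, 0, 0],
    [0, 0, 0, 0, 0, 0],
    [0, 0, 0, 0, 0, 0],
    [0, 0, 0, 0, 0, 0],
    [0, 0, 0, 0, 0, 0],
    [0, 0, 0, 0, 0, 0],
  ],
)

```text
clock: 18.4
tool_pos: [0.5621, -0.0076, 0.1345]
orientation: [-179.8, -0.2, 77.9]
force: [-1.3, 0.1, 3.2]
opening: 0.0317
```

Run:
```python
from h import *
F=[]
for i in range(10):
  vision.snapshot('side'); o=sensors.get_obs(); F.append(o['force'])
print(o['clock'],np.mean(F,0).round(2),o['tool_pos'])
print(ticket.close_job())
```

```text
18.9 [-0.3   0.03  3.98] [ 0.5620763  -0.00757922  0.13452044]
the job is handed in; nothing more can be done
None
```

I turned the selector from off to touch mode and let go of it. I then stood the 33 mm brown dropper bottle from the front of the desk in the cup. It was pressed down for about 4 s before I handed in at 18.9 s, with the arm still holding it.

- **Selector:** the wrist picture taken after release, and another taken during the press, both show the pointer at the single dot.
- **Press depth:** about 5 mm by tool height. The upward force was about 3.7–4.0 N, which with the bottle's weight makes about 4.5 N, so both measures say about half way.
- **Fingers:** about 27 mm above the cup rim, clear of the mixer.
- **Other objects:** I made no contact with the amber bottle or the cotton tub, though I took no dedicated last picture of either.
- **Disagreement:** the cameras differed by up to about 2–4 mm on where the cup's centre is, front to back. The bottle still went in with almost no sideways force (under 1 N).

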